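# Take the flow-cell cassette out of its test dock

## Robot

A 6-joint arm with a two-finger parallel gripper is mounted at the origin on the work surface. World frame = base frame: x ahead of the robot, y to its left, z up, the work surface at z = 0. Lengths are in mm, angles in rad, forces in N, time in s.
With the tool pointing down it reaches from about 425 to 950 mm from the base axis. Payload 14.7 kg.
Tool frame: the origin (TCP) lies between the finger pads; the fingertips stand 14 mm ahead of it and the grasp point (between the pads) lies 5 mm behind it; z points along the fingers, y is the direction in which the jaws open and shut (so a half turn about z gives the same grasp; the last joint's range is limited). The gripper opens to 85 mm and grips with 20 to 120 N. Pads are 22 mm wide; open, the fingers measure 114 mm over their backs; the gripper's body (76 mm by 85 mm) begins 54 mm behind the grasp point. The pads swing forward as they close: fully open they stand 13 mm farther back than shut.
Start: joints at [1.073, 0.48, 1.596, -0, 1.065, -0.047], TCP at [283.172, 585.069, 245.297] pointing down, gripper open.
Joint ranges: [-2.75, 2.75], [-0.82, 2.05], [0.23, 2.67], [-1.56, 4.7], [0.09, 2.69], [-2.92, 2.92]. Speed limits (rad/s): [1.89, 1.89, 2.39, 3.01, 3.01, 3.01].

## Interface

Orientations are given as [roll, pitch, yaw] about the fixed x, y, z axes, in that order (R = Rz(yaw) Ry(pitch) Rx(roll)).
In Python, from plant import readout, get_image, camera_model, workorder, recognise, spot_point gives the robot as it stands.
- The arm moves only by the tool jog_arm, never from a script. Its argument "motion" is a list that holds one entry, the list of rows, each a list of 5 numbers: the opening in per cent of the stroke, from 0 (shut) to 100 (fully open), then the shift along the world's x, y, z in cm, then the turn about the world's z in rad. A call has 1 to 20 rows; each row shifts and turns the commanded pose from where the row before left it; what a row does not reach is not made up. A row lasts 1/10 s, in which the tool goes at most 50 mm and 8.59 degrees, less where a joint would pass 70% of its speed; a pose out of reach is approached as far as the arm can. A call is refused whole if a number of a shift passes 5 or a number of a turn 0.15, either way. A call with a gripper value outside its range is refused whole. The fingers move at their own pace and stop on an object; "squeeze" is the grip in N (left out, the last holds). Time passes only in rows, so rows that do not move let the fingers close. It gives the time, the measured TCP pose, the force and the opening at its end, in the units of the state.
- readout.get_obs(): the state, without advancing time (a new reading comes with each control period).
- get_image(name): name is "side" or "top"; returns (picture, depth): 400x640x3 uint8, red, green, blue; 400x640 float32, mm along the optical axis (not along the pixel's ray), 0 where there is no reading.
- camera_model(name): a dict with "fx", "fy", "cx", "cy" (pixels), "D" ([k1, k2, p1, p2, k3] as OpenCV has them; the pictures are not rectified), "T" (4x4, takes a point from camera to world coordinates). Camera axes: x right, y down, z forward; pixel columns grow to the right and rows downward; lengths in mm; the calibration is good to about 2 mm. A picture is of the moment at which its call begins. camera_model takes no time and is no camera call.
- workorder.close_job(): hands the job in, once; it reports no verdict.
Trained networks look in the newest picture that a camera, given by its name, has taken for a name from the list of things; names that differ only in an ending like _2 or _b are one class to them, and where a whole thing is asked for, a point or a joint stands for the part that bears it (a point fixed in the world has none). Each returns a list of dicts, best first, with "conf" (0 to 1); they miss things now and then, are a little off and sometimes report something else, mostly with a low value. They report only what shows in the picture. A call takes as long as a camera call. They do not tell look-alikes from the thing itself.
- recognise(camera, name): "point" ([x, y, z] in mm, in world coordinates, good to about 4 mm: the middle of the surface that is visible of it).
- spot_point(camera, name): "point" ([x, y, z] in mm, in world coordinates, good to about 4 mm: a listed point, or the origin of a listed thing).
The state is a dict: "time": time; "qpos": joint angles; "dq": joint speeds; "effort": joint torques, N m; "position": TCP position; "eef_rot": TCP orientation; "ft_force": force on the tool from outside, world axes, zero at the start; "wrist_torque": the same for the moment, N m; "gripper_width": finger opening in mm.
Only numpy, scipy, OpenCV 4.12 (cv2) and the standard library are available. Lean on these libraries where they do the work, as an engineer would, in place of code of your own. Each camera call takes 0.05 s, during which the arm holds its last target.

## Task

Unlock the dock by sliding its transport lock knob all the way to the open end stop, then pinch the two side catches of the docked flow-cell cassette together and lift it straight out, leaving the lock open. Finish while still holding the cassette by its pinched catches, level and still in the air, its underside at least 6 cm above the top of the dock and clear of everything else. Leave the spare cassette and all other things where they are.

Things in the scene. Friction and masses are not known exactly. Their poses are not given: they have to be found in the camera images.
- dock: White block 190 mm (x) by 200 mm (y), 50 mm high (deck), fixed. Origin: on the table, below the centre of the well holding the cassette; block x -90 to +100, y -100 to +100 mm; x points away from the lock, z up. Well 93 x 43 mm, floor 12 mm above table, 1.5 mm play: lift straight up 40 mm to leave it. Ledges at its long sides hold the catches' teeth down until both are pinched.
- lock (a joint): Transport lock: how far its knob has been slid, in m: 0 = locked, 0.045 = open at the end stop. It slides along the dock's +y and stays where left (friction about 2 N). Until it is slid some 30 mm, its steel tongue lies over the cassette's front lip and keeps the cassette down.
- lock_grip (a point): Centre of the lock's knob: black upright block 20 mm (dock x) by 14 mm (dock y) by 32 mm high, 68 mm from the cassette's centre towards dock -x; axes those of the dock. Knob top 102.5 mm above the table; it stands on a steel tongue 28 mm wide in y, top 70.5 mm above the table. The aluminium end stop on the track at the +y end is lower than the knob (78 mm above the table).
- cassette_mid (a point): Centre of the docked cassette, half-way up its body; axes as the dock's when seated. Grey body 90 (x) x 40 (y) x 85 mm high, 30 mm wide in its upper half, two 8 mm steel fittings on top, steel lip at its -x end. Underside 42.5 mm below this point; seated, the point is 54.5 mm above the table. About 0.2 to 0.4 kg.
- catch_left_pad (a point): Centre of the outer face of the cassette's left (+y) catch: ribbed white upright paddle 26 mm (x) by 34 mm high, 60 to 94 mm above the table when seated; this point is 23.5 mm above cassette_mid (78 mm above the table when seated). The catch moves along the cassette's y: press it towards the middle.
- catch_right_pad (a point): The same for the right (-y) catch. The two faces are 56 mm apart released and 40 mm apart fully pinched.
- catch_left (a joint): Inward travel of the left catch in m: 0 = released (sprung out), 0.008 = fully pinched. Its spring pushes out with 3 N when released and 7 N when fully pinched; its tooth clears the dock's ledge from about 0.006. Hold it in all through the lift: grip with 15 to 40 N.
- catch_right (a joint): The same for the right catch.
- spare: A spare cassette of the same shape (its catches do not move), standing on the table beside the dock. Leave it alone. Origin: centre of its underside.
- vials: Black tray 110 x 75 x 22 mm full of glass vials, 44 mm high with their caps, on the table beside the dock. Leave it alone. Origin: centre of its underside.
- cap: Blue bottle cap, 42 mm across, 24 mm high, lying on a rear corner of the dock's top. Leave it alone. Origin: centre of its underside.
- driver: Screwdriver, 190 mm long, lying behind the dock. Leave it alone.
- spanner: Spanner, 120 mm long, lying on the table in front of (-x of) the dock. Leave it alone.
Things that resemble listed ones, but are neither listed nor needed, are in the scene too. Leave any yellow look-alike of the part that bears cassette_mid alone.

How it is judged (in metres and radians):
On the way, in this order (a step that is already met when the one before it is completed fails the run):
1. the transport lock is slid fully to its open end stop, the cassette still seated (value of joint lock above 0.041 m and z of cassette_mid in the frame of dock below 0.062 m), for 0.2 s.
2. both side catches are pinched in (value of joint each of catch_left, catch_right above 0.006 m), for 0.1 s.
At the end, for the whole second after the job is handed in: The lock is at least 41 mm open; the fingers press on both catches, each at least 6 mm pinched in; the cassette is at rest, its underside at least 57 mm above the dock's deck (its centre 150 mm above the table), within 0.2 rad of upright, touching neither the dock nor any of the other things (all of step 2 and value of joint lock above 0.041 m and height (world z) of cassette_mid above 0.15 m and angle between cassette_mid's own z axis and vertical below 0.2 rad and contact force between the fingers and catch_left above 1 N and contact force between the fingers and catch_right above 1 N and contact force between cassette and dock below 0.1 N and contact force between cassette and spare below 0.1 N and contact force between cassette and vials below 0.1 N and contact force between cassette and cap below 0.1 N and contact force between cassette and driver below 0.1 N and contact force between cassette and spanner below 0.1 N and linear speed of cassette below 0.03 m/s and angular speed of cassette below 0.2 rad/s); the arm keeps its last pose, push and grip.
It fails at once if the spare cassette is pushed more than 3 cm from its place (distance of spare from where it was at the start of the episode above 0.03 m).
It fails at once if another bystander is pushed more than 3 cm from its place (distance of any of vials, cap, driver, spanner from where it was at the start of the episode above 0.03 m).
It also fails if it takes over 54 s, if anything falls off the work surface, if the arm or the gripper's body presses on something with over 40 N, if the wrist force passes 120 N, or if a joint passes its speed limit or range.

## Working session

There is one attempt and no reset: what is moved stays moved. The work goes in short steps, Python scripts to look and compute and a tool call to move; the robot and the scene stay as the last step left them, time stands still between calls to the robot, and variables do not carry over. Pictures are saved under pics/ and viewed, and the job is handed in when it is done.

Besides the shell and the picture viewer there is one more tool, called by a JSON object that holds its "op" and its "data". jog_arm: Moves the arm, as the interface text tells. Its arguments: {"type":"object","properties":{"motion":{"type":"array"},"squeeze":{"type":"number"}},"required":["motion"]}

```bash
mkdir -p pics; ls; cat > h.py <<'E'
import numpy as np,cv2
from plant import readout,get_image,camera_model,workorder,recognise,spot_point
def snap(n,f):
    p,d=get_image(n); cv2.imwrite('pics/'+f+'.png',cv2.cvtColor(p,cv2.COLOR_RGB2BGR)); np.save(f'pics/{f}.npy',d); return p,d
def w(n,u,v,d):
    m=camera_model(n);K=np.array([[m['fx'],0,m['cx']],[0,m['fy'],m['cy']],[0,0,1.]])
    q=cv2.undistortPoints(np.array([[[u,v]]],float),K,np.array(m['D'],float))[0,0]
    return (np.array(m['T'])@np.array([q[0]*d,q[1]*d,d,1]))[:3]
def proj(n,P):
    m=camera_model(n);K=np.array([[m['fx'],0,m['cx']],[0,m['fy'],m['cy']],[0,0,1.]])
    T=np.linalg.inv(np.array(m['T']));P=np.atleast_2d(np.array(P,float))
    return cv2.projectPoints(P,cv2.Rodrigues(T[:3,:3])[0],T[:3,3],K,np.array(m['D'],float))[0][:,0]
E
python3 - <<'E'
from h import *
np.set_printoptions(precision=1,suppress=True)
o=readout.get_obs();print(o)
for c in ['top','side']:
    snap(c,c+'0')
    for n in ['dock','lock_grip','cassette_mid','catch_left_pad','catch_right_pad','spare','vials','cap']:
        print(c,n,[(np.round(x['point'],1).tolist(),round(x['conf'],2)) for x in spot_point(c,n)])
E
```

```text
pics
{'time': 0.0, 'qpos': array([ 1.1,  0.5,  1.6, -0. ,  1.1, -0. ]), 'dq': array([ 0.,  0., -0., -0., -0., -0.]), 'effort': array([  0. , -95.1, -43. ,   0. ,   0. ,   0. ]), 'position': array([283. , 584.7, 244.6]), 'eef_rot': array([-3.1, -0. ,  2.7]), 'ft_force': array([-0.1, -0.4,  0.6]), 'wrist_torque': array([-0.,  0., -0.]), 'gripper_width': 85.35259852677255}
top dock [([597.4, 35.2, 1.6], 0.62)]
top lock_grip [([538.1, 67.0, 86.7], 0.48)]
top cassette_mid [([599.9, 32.7, 56.1], 0.71), ([382.0, -62.1, 44.1], 0.59)]
top catch_left_pad [([605.9, 59.7, 81.9], 0.66), ([402.3, -79.2, 64.9], 0.44), ([501.5, 123.2, 2.5], 0.29)]
top catch_right_pad [([362.6, -39.0, 68.4], 0.63), ([588.5, 9.4, 84.1], 0.58)]
top spare [([575.8, -155.9, 0.6], 0.96), ([500.9, 122.9, 1.3], 0.27)]
top vials [([652.9, 233.2, -0.7], 0.84)]
top cap [([692.4, 63.2, 43.2], 0.81)]
side dock [([602.5, 35.8, 1.5], 0.85)]
side lock_grip [([537.4, 64.2, 87.1], 0.76)]
side cassette_mid [([598.2, 35.0, 53.0], 0.66), ([382.4, -58.2, 45.1], 0.65)]
side catch_left_pad [([605.6, 56.3, 77.3], 0.46), ([407.1, -82.2, 65.4], 0.36)]
side catch_right_pad [([362.7, -36.9, 66.4], 0.71), ([584.7, 6.4, 77.1], 0.58)]
side spare [([573.7, -155.4, -0.0], 0.78), ([690.5, 67.2, 46.9], 0.73)]
side vials [([652.5, 232.3, -0.3], 0.96)]
side cap [([690.0, 65.4, 48.6], 0.55)]
```

View pics/top0.png

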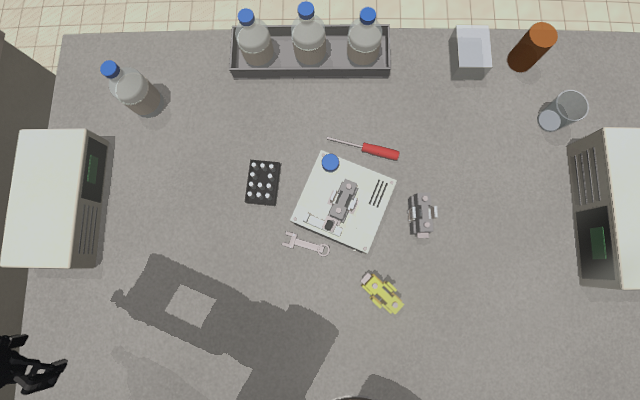

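View pics/side0.png

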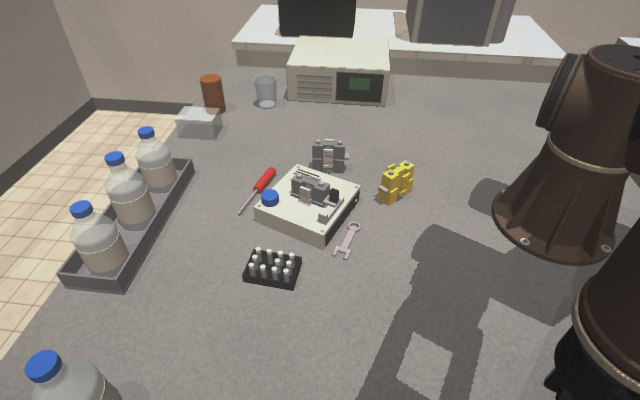

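```bash
python3 - <<'E'
from h import *
np.set_printoptions(precision=1,suppress=True)
d=np.load('pics/top0.npy')
# world coords of region
P=[]
m=camera_model('top')
for v in range(130,270):
    for u in range(270,410):
        if d[v,u]>0:
            p=w('top',u,v,d[v,u]); P.append([u,v,*p])
P=np.array(P)
z=P[:,4]
s=(abs(z-50)<6)
q=P[s]
print(s.sum(),np.median(q[:,4]))
mask=np.zeros((400,640),np.uint8)
for a in q: mask[int(a[1]),int(a[0])]=255
n,l,st,c=cv2.connectedComponentsWithStats(mask)
k=1+np.argmax(st[1:,4])
XY=np.array([a[2:4] for a in q if l[int(a[1]),int(a[0])]==k],np.float32)
print(cv2.minAreaRect(XY),cv2.boxPoints(cv2.minAreaRect(XY)))
hi=P[z>90];print('above90',len(hi));print(hi[:,2:])
im=cv2.imread('pics/top0.png')[140:265,280:405]
cv2.imwrite('pics/z.png',cv2.resize(im,None,fx=4.8,fy=4.8,interpolation=2))
im=cv2.imread('pics/side0.png')[150:250,240:370]
cv2.imwrite('pics/zs.png',cv2.resize(im,None,fx=6,fy=6,interpolation=2))
E
```

```text
Traceback (most recent call last):
  File "h.py", line 6, in w
    m=camera_model(n);K=np.array([[m['fx'],0,m['cx']],[0,m['fy'],m['cy']],[0,0,1.]])
ValueError: time passes only in moves, steps and waits
```

```bash
sed -i 's/camera_model(n);/cm(n);/' h.py; cat >> h.py <<'E'
import functools
@functools.lru_cache(None)
def cm(n): return camera_model(n)
E
cat > a.py <<'E'
from h import *
np.set_printoptions(precision=1,suppress=True)
d=np.load('pics/top0.npy')
P=[]
for v in range(130,270):
    for u in range(270,410):
        if d[v,u]>0:
            p=w('top',u,v,d[v,u]); P.append([u,v,*p])
P=np.array(P)
z=P[:,4]
s=(abs(z-50)<6)
q=P[s]
print(s.sum(),np.median(q[:,4]))
mask=np.zeros((400,640),np.uint8)
for a in q: mask[int(a[1]),int(a[0])]=255
n,l,st,c=cv2.connectedComponentsWithStats(mask)
k=1+np.argmax(st[1:,4])
XY=np.array([a[2:4] for a in q if l[int(a[1]),int(a[0])]==k],np.float32)
print(cv2.minAreaRect(XY),cv2.boxPoints(cv2.minAreaRect(XY)))
hi=P[z>88];print('above88',len(hi));print(hi[:,2:])
im=cv2.imread('pics/top0.png')[140:265,280:405]
cv2.imwrite('pics/z.png',cv2.resize(im,None,fx=4.8,fy=4.8,interpolation=2))
im=cv2.imread('pics/side0.png')[150:250,240:370]
cv2.imwrite('pics/zs.png',cv2.resize(im,None,fx=6,fy=6,interpolation=2))
E
python3 a.py; python3 -c "
from h import *
print(readout.get_obs()['time'])"
```

```text
5051 51.16207448820626
((602.3413696289062, 29.313186645507812), (200.45590209960938, 191.89886474609375), 67.52285766601562) [[ 475.4  -26.6]
 [ 652.7 -100. ]
 [ 729.3   85.2]
 [ 552.   158.6]]
above88 572
[[643.5  27.1  98.1]
 [643.4  24.8  98.7]
 [641.8  29.2  95.2]
 ...
 [528.   62.8 102.5]
 [528.4  60.6  98.8]
 [527.   62.9  88.8]]
0.9
```

View pics/z.png

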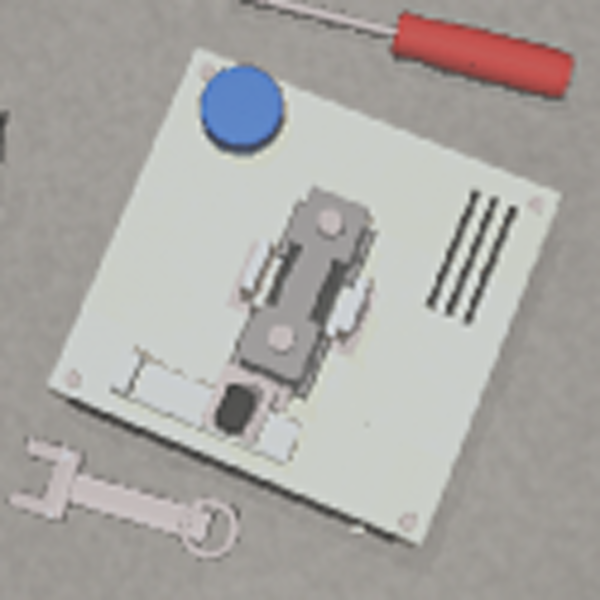

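View pics/zs.png

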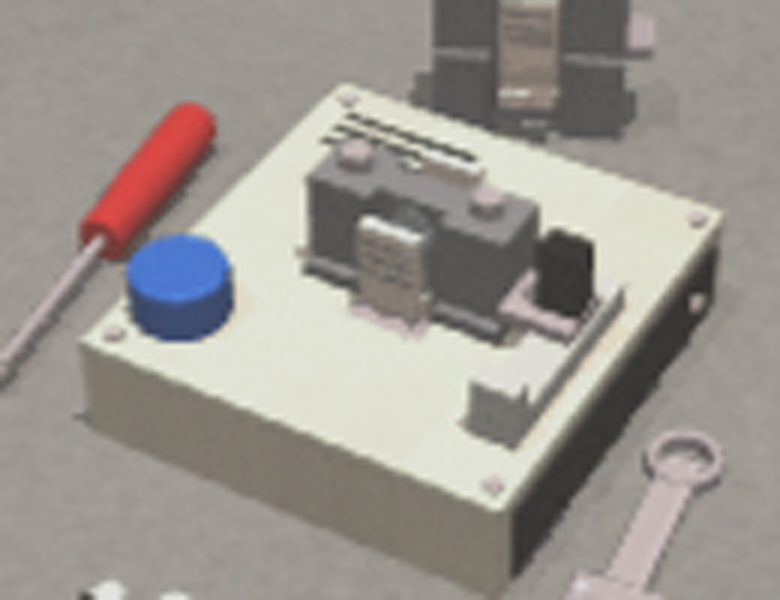

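```bash
cat >> a.py <<'E'
print('----')
o=np.array([597.7,31.2]);a=-0.3924
R=np.array([[np.cos(a),np.sin(a)],[-np.sin(a),np.cos(a)]])
L=(R@(P[:,2:4]-o).T).T
def box(c,n):
    print(n,c.sum(),'min',np.percentile(L[c],2,axis=0),'max',np.percentile(L[c],98,axis=0),'mean',L[c].mean(0),np.median(z[c]))
box((z>98)&(L[:,0]<-50),'knob')
box((z>92)&(L[:,0]>-48)&(abs(L[:,1])<17),'body')
box((z>80)&(L[:,1]>18)&(abs(L[:,0])<25)&(L[:,1]<40),'left')
box((z>80)&(L[:,1]<-18)&(abs(L[:,0])<25)&(L[:,1]>-40),'right')
box((abs(z-66)<13)&(L[:,0]<-50)&(L[:,1]>30),'stop')
box((z>65)&(z<75)&(L[:,0]<-50)&(L[:,1]<30),'tongue')
box((z>60)&(L[:,1]>45),'cap')
E
python3 a.py | sed -n '/----/,$p'
```

```text
----
knob 57 min [-77.4   0.8] max [-58.3  14.3] mean [-67.9   7.6] 102.73922156165145
body 436 min [-43.5 -14.1] max [44.  14.3] mean [-0.3  0. ] 98.31054254383184
left 37 min [-12.9  22.1] max [12.5 28. ] mean [-0.5 24.8] 95.03160565825306
right 33 min [-12.6 -28. ] max [ 12.8 -22.1] mean [ -0.1 -25.1] 94.61623140350139
stop 178 min [-86.   31.1] max [-55.   93.2] mean [-70.8  54. ] 65.07017529964924
tongue 133 min [-79.1 -22.6] max [-50.5  25.9] mean [-65.6   2.7] 70.23072101117202
cap 349 min [-79.   45.8] max [92.5 81.7] mean [31.3 62.1] 74.74477661765957
```

{"op": "jog_arm", "data": {"motion": [[[45,1.6,-3.25,0,0],[45,1.6,-3.25,0,0],[45,1.6,-3.25,0,0],[45,1.6,-3.25,0,0],[45,1.6,-3.25,0,0],[45,1.6,-3.25,0,0],[45,1.6,-3.25,0,0],[45,1.6,-3.25,0,0],[45,1.6,-3.25,0,0],[45,1.6,-3.25,0,0],[45,1.6,-3.25,0,0],[45,1.6,-3.25,0,0],[45,1.6,-3.25,0,0],[45,1.6,-3.25,0,0],[45,1.6,-3.25,0,0],[45,1.5,-3.3,0,0],[45,0,0,0,0],[45,0,0,0,0]]], "squeeze": 20}}

```text
time: 2.7
position: [538.3, 63.9, 245.2]
eef_rot: [3.142, -0.0, 2.689]
ft_force: [-0.4, -0.1, -0.1]
gripper_width: 38.0
```

```bash
python3 -c "
from h import *
o=readout.get_obs();print(o)"
```

```text
{'time': 2.7, 'qpos': array([ 6.21639892e-02,  3.30092752e-01,  1.84443406e+00,  1.74995450e-04,
        9.67266548e-01, -1.05599750e+00]), 'dq': array([ 0.03081569, -0.0076515 ,  0.01165849,  0.00442041, -0.00115763,
        0.00581824]), 'effort': array([ -2.63761953, -76.05061054, -40.99965692,  -0.24189242,
        -0.12872037,  -0.3015787 ]), 'position': array([538.25717314,  63.91365738, 245.23483344]), 'eef_rot': array([ 3.14156609e+00, -2.45631543e-04,  2.68885849e+00]), 'ft_force': array([-0.44666744, -0.13807543, -0.06930152]), 'wrist_torque': array([ 0.03908703,  0.02060155, -0.02989489]), 'gripper_width': 38.039080443210814}
```

{"op": "jog_arm", "data": {"motion": [[[45,0,0,-2,0.03],[45,0,0,-2,0.03],[45,0,0,-2,0],[45,0,0,-2,0],[45,0,0,-2,0],[45,0,0,-2,0],[45,0,0,-2,0],[45,0,0,-1,0],[45,0,0,0,0],[45,0,0,0,0]]]}}

```text
time: 3.7
position: [538.3, 65.0, 95.8]
eef_rot: [3.141, 0.0, 2.751]
ft_force: [-0.0, 0.4, 0.2]
gripper_width: 38.5
```

```bash
cat > s.py <<'E'
import sys
from h import *
n=sys.argv[1]
snap('top','t'+n);snap('side','s'+n)
a=cv2.imread(f'pics/t{n}.png')[130:270,270:430];b=cv2.imread(f'pics/s{n}.png')[110:250,230:390]
cv2.imwrite(f'pics/c{n}.png',np.hstack([cv2.resize(x,(400,350),interpolation=2) for x in(a,b)]))
E
python3 s.py 1
```

```text
(no output)
```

View pics/c1.png

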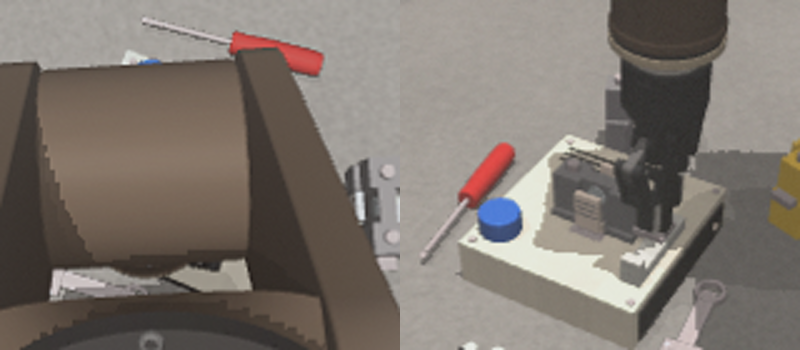

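Right half: the fingers straddle the knob at about (655,200), with the cassette clear behind. Now I close on it.

{"op": "jog_arm", "data": {"motion": [[[0,0,0,0,0],[0,0,0,0,0],[0,0,0,0,0],[0,0,0,0,0],[0,0,0,0,0],[0,0,0,0,0]]], "squeeze": 20}}

```text
time: 4.4
position: [538.6, 64.6, 96.0]
eef_rot: [3.141, 0.001, 2.751]
ft_force: [-1.5, 1.1, 8.2]
gripper_width: 13.5
```

{"op": "jog_arm", "data": {"motion": [[[0,0.15,0.37,0,0],[0,0.15,0.37,0,0],[0,0.15,0.37,0,0],[0,0.15,0.37,0,0],[0,0.15,0.37,0,0],[0,0.15,0.37,0,0],[0,0.15,0.37,0,0],[0,0.16,0.37,0,0],[0,0.16,0.37,0,0],[0,0.16,0.37,0,0],[0,0,0,0,0]]]}}

```text
time: 5.5
position: [553.3, 100.5, 96.0]
eef_rot: [-3.14, 0.0, 2.752]
ft_force: [-2.8, -13.5, 13.4]
gripper_width: 13.4
```

```bash
python3 s.py 2; python3 -c "
from h import *
o=readout.get_obs();print(o['ft_force'],o['position'],o['wrist_torque'])
print([(c,n,spot_point(c,n)) for c in ['side'] for n in ['lock_grip']])
cv2.imwrite('pics/z2.png',cv2.resize(cv2.imread('pics/s2.png')[150:250,270:390],None,fx=6,fy=6,interpolation=2))"
```

```text
[ -3.37771629 -12.16087804  11.58155298] [553.38516105 100.50302804  96.04349744] [-2.13431197  0.63445098 -0.00968335]
[('side', 'lock_grip', [{'point': [553.4, 98.4, 89.5], 'conf': 0.53}, {'point': [499.4, 118.3, 1.2], 'conf': 0.5}])]
```

View pics/z2.png

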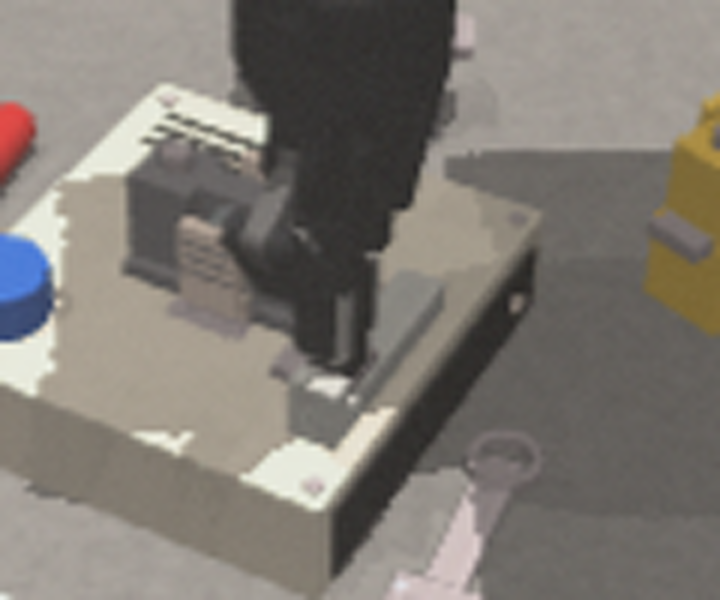

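{"op": "jog_arm", "data": {"motion": [[[24,0,0,0,0],[24,0,0,0,0],[24,0,0,0.25,0],[24,0,0,0.25,0],[24,0,0,0,0],[24,0,0,0,0]]]}}

```text
time: 6.25
position: [553.6, 101.7, 100.4]
eef_rot: [3.141, 0.0, 2.751]
ft_force: [-0.2, 0.3, -0.4]
gripper_width: 20.0
```

```bash
python3 -c "
from h import *
o=readout.get_obs();print(o['ft_force'],o['position'],o['wrist_torque'])"
```

```text
[-0.22523453  0.34370541 -0.44324251] [553.56023568 101.65695517 100.40319578] [-0.01317962 -0.05498093 -0.01164528]
```

{"op": "jog_arm", "data": {"motion": [[[24,0.08,0.18,0,0],[24,0.08,0.18,0,0],[24,0.08,0.18,0,0],[24,0.04,0.09,0,0],[24,0,0,0,0]]]}}

```text
time: 6.75
position: [554.5, 104.7, 100.3]
eef_rot: [-3.136, -0.002, 2.752]
ft_force: [-8.0, -38.2, 16.4]
gripper_width: 20.5
```

{"op": "jog_arm", "data": {"motion": [[[24,-0.1,-0.25,0,0],[24,0,0,2,0],[24,0,0,4,0],[24,0,0,4,0],[24,-1,4,2,0],[24,-1,4,0,0],[24,-1,4,0,0],[24,-1,4,0,0],[24,-1,4,0,0],[24,0,0,0,0],[24,0,0,0,0]]]}}

```text
time: 7.85
position: [504.7, 306.3, 220.1]
eef_rot: [-3.141, -0.0, 2.753]
ft_force: [-0.4, 0.0, -0.2]
gripper_width: 20.4
```

```bash
python3 s.py 3; sed 's/top0.npy/t3.npy/;/imread/d;/imwrite/d' a.py>a3.py; python3 a3.py | sed -n '1,2p;/----/,$p'; python3 -c "
from h import *
cv2.imwrite('pics/z3.png',np.hstack([cv2.resize(cv2.imread('pics/s3.png')[150:250,270:370],(400,400),interpolation=2),cv2.resize(cv2.imread('pics/t3.png')[180:260,280:360],(400,400),interpolation=2)]))"
```

```text
4991 51.120088713318864
((602.7903442382812, 29.087371826171875), (200.51797485351562, 190.72593688964844), 67.53812408447266) [[ 476.4  -27.1]
----
knob 58 min [-77.6  38.1] max [-58.7  51.4] mean [-68.3  44.5] 103.19857545353648
body 438 min [-43.7 -14.2] max [43.9 14.3] mean [-0.4 -0. ] 98.27257834053808
left 37 min [-12.6  22.1] max [13.1 28.1] mean [-0.4 24.8] 94.631531111262
right 35 min [-12.6 -28. ] max [ 13.  -22.2] mean [ -0.4 -25.1] 95.198959824182
stop 149 min [-84.  31.] max [-50.6  90.5] mean [-67.3  50.8] 71.19787596981348
tongue 107 min [-79.3 -22.8] max [-57.2  28. ] mean [-70.2   2.6] 66.11850929916989
cap 375 min [-78.9  45.8] max [92.  81.9] mean [25.6 61.4] 74.8960807591493
```

View pics/z3.png

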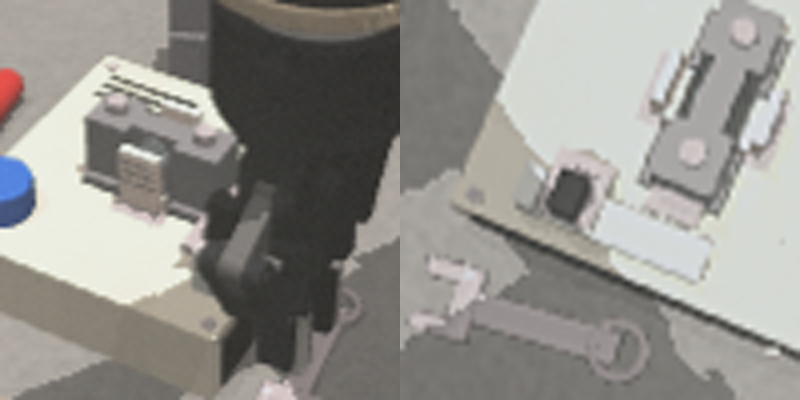

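```bash
cat >> a3.py <<'E'
print('####')
c=(L[:,0]<-50)&(L[:,0]>-90)&(L[:,1]>28)&(L[:,1]<85)&(z>54)
for r in np.c_[L[c],z[c],P[c][:,:2]][np.argsort(L[c][:,1])]: print(r)
E
python3 a3.py | sed -n '/####/,$p' | awk 'NR%2==0'
```

```text
[-70.8  28.1  64.6 320.  224. ]
[-63.4  28.7  64.6 321.  221. ]
[-74.1  29.1  67.  319.  225. ]
[-61.1  29.7  63.5 321.  220. ]
[-76.9  30.5  64.5 318.  226. ]
[-75.2  31.   70.2 318.  225. ]
[-57.4  31.1  69.5 321.  218. ]
[-62.8  31.3  71.6 320.  220. ]
[-67.9  31.7  70.2 319.  222. ]
[-55.3  32.   70.1 321.  217. ]
[-79.5  32.2  58.  317.  227. ]
[-77.9  32.6  65.4 317.  226. ]
[-53.2  32.9  70.8 321.  216. ]
[-76.2  33.1  71.1 317.  225. ]
[-69.   33.6  72.3 318.  222. ]
[-74.1  34.   71.7 317.  224. ]
[-61.5  34.3  71.3 319.  219. ]
[-54.3  34.9  72.6 320.  216. ]
[-78.7  34.9  63.7 316.  226. ]
[-59.4  35.2  71.5 319.  218. ]
[-52.2  35.8  72.9 320.  215. ]
[-57.3  36.1  72.5 319.  217. ]
[-62.4  36.5  71.2 318.  219. ]
[-79.6  37.1  63.6 315.  226. ]
[-55.   37.1  71.  319.  216. ]
[-77.9  37.5  69.8 315.  225. ]
[-73.9  37.9  98.6 315.  222. ]
[-53.   37.9  72.4 319.  215. ]
[-64.   38.1  78.1 317.  219. ]
[-61.8  38.2  98.8 317.  217. ]
[-74.8  38.2  83.5 315.  223. ]
[-75.8  38.4  70.4 315.  224. ]
[-72.1  38.5 101.6 315.  221. ]
[-50.9  38.8  73.1 319.  214. ]
[-65.1  39. 
[... 1783 characters left out ...]
5.6  60.2  76.9 308.  216. ]
[-76.1  60.5  78.5 306.  220. ]
[-68.9  61.   80.2 307.  217. ]
[-79.1  61.7  78.4 305.  221. ]
[-72.1  62.   81.7 306.  218. ]
[-77.   62.6  79.4 305.  220. ]
[-79.6  63.2  56.6 305.  222. ]
[-74.8  63.7  77.7 305.  219. ]
[-53.8  64.2  54.9 309.  212. ]
[-72.8  64.4  79.3 305.  218. ]
[-77.9  64.8  78.5 304.  220. ]
[-65.6  65.   80.3 306.  215. ]
[-75.8  65.6  79.6 304.  219. ]
[-68.4  66.5  77.9 305.  216. ]
[-61.1  67.   78.6 306.  213. ]
[-66.3  67.3  78.4 305.  215. ]
[-76.5  68.   77.2 303.  219. ]
[-64.1  68.3  78.3 305.  214. ]
[-74.4  68.9  77.6 303.  218. ]
[-62.   69.2  78.1 305.  213. ]
[-72.2  69.9  76.8 303.  217. ]
[-77.5  70.1  77.6 302.  219. ]
```

The knob now sits at dock y ≈ 44.5 with its tongue against the end stop, whose face is at y ≈ 59.5. That fits the force that blocked the push. So it started about 7 mm in and is now at the open end. Next is the cassette.

{"op": "jog_arm", "data": {"motion": [[[100,0.93,-2.75,0,0],[100,0.93,-2.75,0,0],[100,0.93,-2.75,0,0],[100,0.93,-2.75,0,0],[100,0.93,-2.75,0,0],[100,0.93,-2.75,0,0],[100,0.93,-2.75,0,0],[100,0.93,-2.75,0,0],[100,0.93,-2.75,0,0],[100,0.93,-2.75,0,0],[100,0,0,0,0],[100,0,0,0,0]]]}}

```text
time: 9.15
position: [598.1, 28.9, 220.2]
eef_rot: [-3.142, -0.0, 2.748]
ft_force: [0.0, 1.2, 0.3]
gripper_width: 85.2
```

{"op": "jog_arm", "data": {"motion": [[[100,0,0.2,-2,0],[100,0,0,-2,0],[100,0,0,-2,0],[100,0,0,-2,0],[100,0,0,-2,0],[100,0,0,-1.5,0],[100,0,0,-1,0],[100,0,0,-1,0],[100,0,0,-1,0],[100,0,0,0,0],[100,0,0,0,0]]]}}

```text
time: 10.25
position: [598.4, 32.4, 75.4]
eef_rot: [-3.142, -0.0, 2.751]
ft_force: [0.5, 0.8, 0.7]
gripper_width: 85.5
```

```bash
python3 s.py 4
```

```text
(no output)
```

View pics/c4.png

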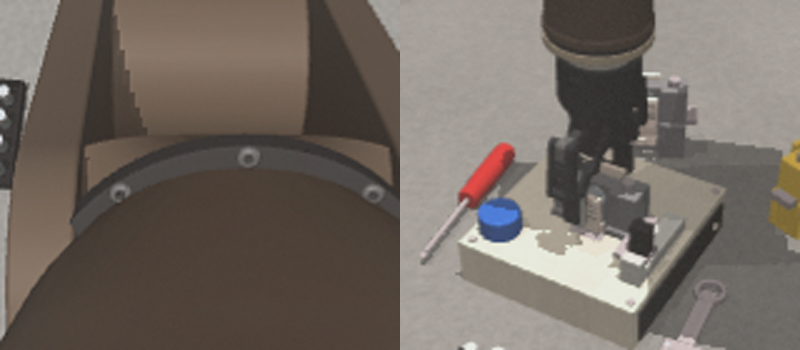

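The fingers are on both sides of the catches at about (590,205) in the right half. The knob at (640,240) is by the end stop. Closing now.

{"op": "jog_arm", "data": {"motion": [[[60,0,-0.1,0,0],[60,0,0,0,0],[0,0,0,0,0],[0,0,0,0,0],[0,0,0,0,0],[0,0,0,0,0],[0,0,0,0,0],[0,0,0,0,0],[0,0,0,0,0],[0,0,0,0,0]]], "squeeze": 32}}

```text
time: 11.35
position: [599.2, 31.8, 76.4]
eef_rot: [3.14, 0.002, 2.751]
ft_force: [-0.0, 4.9, 13.8]
gripper_width: 36.8
```

{"op": "jog_arm", "data": {"motion": [[[0,0,0,0.2,0],[0,0,0,0.3,0],[0,0,0,0.5,0],[0,0,0,0.5,0],[0,0,0,0.5,0],[0,0,0,0,0],[0,0,0,0,0]]]}}

```text
time: 12.05
position: [598.3, 31.3, 95.4]
eef_rot: [3.141, 0.0, 2.751]
ft_force: [0.7, -1.1, -1.6]
gripper_width: 36.0
```

```bash
python3 s.py 5; python3 -c "
from h import *
o=readout.get_obs();print(o['ft_force'],o['position'],o['wrist_torque'])
cv2.imwrite('pics/z5.png',cv2.resize(cv2.imread('pics/s5.png')[150:250,250:370],None,fx=6,fy=6,interpolation=2))"
```

```text
[ 0.14135115 -0.870685   -3.29535443] [598.13274649  31.3706942   95.14718617] [ 0.01636161 -0.02373161  0.00796395]
```

View pics/z5.png

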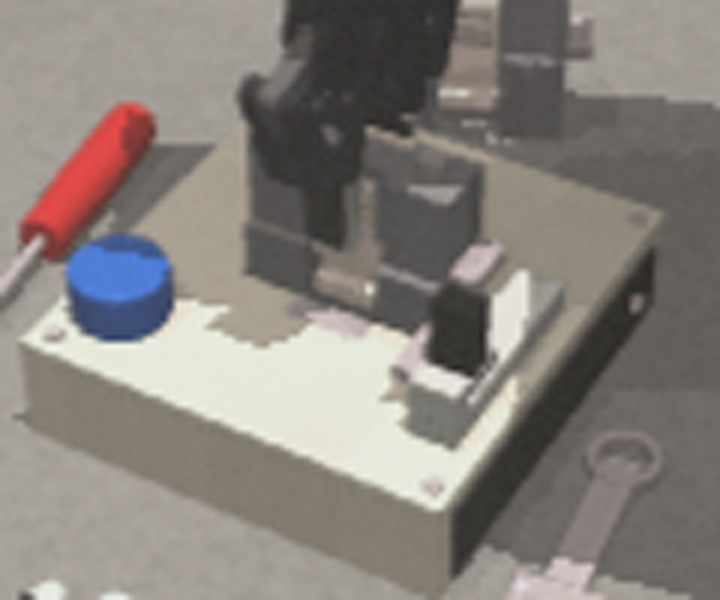

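The cassette is coming up with the grip, with about 3 N of weight on the wrist and the lip clear of the tongue. I lift on.

{"op": "jog_arm", "data": {"motion": [[[0,0,0,0.6,0],[0,0,0,0.8,0],[0,0,0,0.8,0],[0,0,0,0.8,0],[0,0,0,0.8,0],[0,0,0,0.8,0],[0,0,0,1,0],[0,0,0,1,0],[0,0,0,1,0],[0,0,0,1,0],[0,0,0,1,0],[0,0,0,0.6,0],[0,0,0,0.3,0],[0,0,0,0,0],[0,0,0,0,0],[0,0,0,0,0],[0,0,0,0,0],[0,0,0,0,0]]]}}

```text
time: 13.95
position: [598.2, 31.4, 200.0]
eef_rot: [-3.141, -0.0, 2.751]
ft_force: [0.0, 0.2, -3.0]
gripper_width: 36.0
```

```bash
python3 s.py 6; python3 -c "
from h import *
o=readout.get_obs();print(o['ft_force'],o['position'],o['eef_rot'],o['gripper_width'])
for n in ['cassette_mid','catch_left_pad','catch_right_pad','lock_grip']: print(n,spot_point('side',n))
cv2.imwrite('pics/z6.png',cv2.resize(cv2.imread('pics/s6.png')[130:250,250:370],None,fx=5,fy=5,interpolation=2))"
```

```text
[ 0.01825203 -0.32968392 -2.76383612] [598.23515611  31.36787978 200.15707814] [-3.14151268e+00 -1.92594580e-04  2.75080438e+00] 36.58046345509979
cassette_mid [{'point': [379.6, -56.8, 40.5], 'conf': 0.69}, {'point': [597.8, 32.4, 176.6], 'conf': 0.55}]
catch_left_pad [{'point': [604.9, 51.8, 204.6], 'conf': 0.6}, {'point': [405.1, -82.4, 65.6], 'conf': 0.46}]
catch_right_pad [{'point': [361.7, -36.1, 66.2], 'conf': 0.66}]
lock_grip [{'point': [553.5, 100.3, 89.8], 'conf': 0.72}]
```

View pics/z6.png

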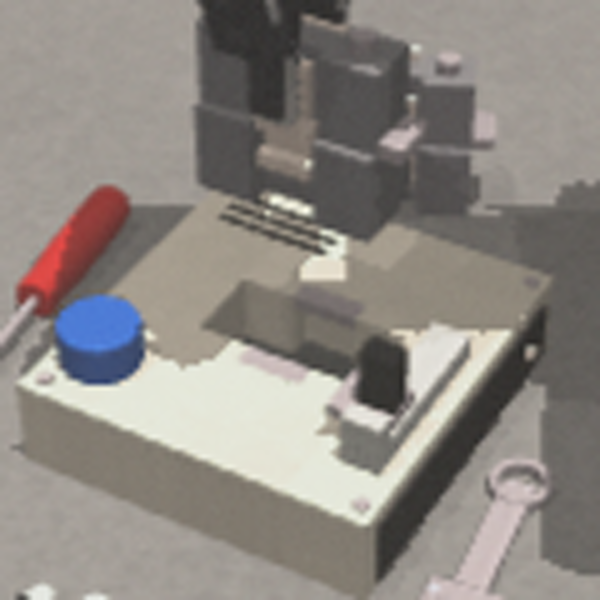

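The cassette hangs level and upright at about (300,120), well above the empty well. The knob at (385,370) is against the end stop. Handing in.

```bash
python3 -c "
from h import *
print(workorder.close_job())"
```

```text
the job is handed in; nothing more can be done
None
```

I slid the lock to its open end stop, pinched both catches with a 32 N grip and lifted the cassette straight out. I handed the job in at about 14 s of the 54 s, still holding the cassette; no verdict was reported.

**Last checks**
- **Height:** the network put the cassette's centre at about 177 mm above the table, so its underside is about 84 mm above the deck.
- **Hold:** the tool is vertical, the cassette looks level in the side picture, and the wrist carries a steady 3 N or so.
- **Clearance:** nothing else touches the cassette in the picture. I did not re-measure where the spare and the other things stand.

**What disagreed or was uncertain**
- **Lock travel:** the depth picture showed the knob moving only 37 mm, from 7.6 to 44.5 mm along the dock's y, not 45 mm. I take it that the lock started about 7 mm open. Its tongue now lies against the stop, and a push of about 38 N moved it no further.
- **Grip width:** the gripper read 36 to 37 mm on the catches, less than the 40 mm given for fully pinched. I did not find out why. The knob also read slightly small, but by only 0.5 mm. The cassette came out without catching, so both teeth had cleared the ledges.

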